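# Gather the glaze test discs in the tote's yellow corner

### The arm

A 6-joint arm with a two-finger parallel gripper is mounted at the origin on the work surface. World frame = base frame: x ahead of the robot, y to its left, z up, the work surface at z = 0. Lengths are in m, angles in degrees, forces in N, time in s.
With the tool pointing down it reaches from about 0.3 to 1 m from the base axis. Payload 5.1 kg.
Tool frame: the origin (TCP) lies on the centre line of the jaws, within the pads' length; the fingertips stand 22 mm ahead of it and the grasp point (between the pads) lies 3 mm ahead of it; z points along the fingers, x is the direction in which the jaws open and shut, and the axes are right-handed (so a half turn about z gives the same grasp; the last joint's range is limited). The gripper opens to 95 mm and grips with 3 to 60 N. Pads are 20 mm wide; open, the fingers measure 119 mm over their backs; the gripper's body (75 mm by 180 mm) begins 59 mm behind the grasp point.
Start: joints at [63.163, 7.093, 94.555, -0, 78.352, -4.733], TCP at [0.245, 0.602, 0.237] pointing down, gripper open.
Joint ranges: [-149.61, 149.61], [-58.7, 133.49], [1.44, 155.28], [-77.14, 257.14], [18.33, 153.61], [-166.67, 166.67]. Speed limits (degrees/s): [147.25, 147.25, 180, 180, 180, 180].

### API

Orientations are given as [roll, pitch, yaw] about the fixed x, y, z axes, in that order (R = Rz(yaw) Ry(pitch) Rx(roll)).
In Python, from cell import manip gives the robot as it stands. The module is installed in compiled form; this text tells all that it offers.
- The arm moves only by the tool servo_tool, never from a script. Its argument "moves" is a list of rows, each a list of 7 numbers: the turn, a rotation vector about the tool's x, y, z in degrees, then the shift along the tool's x, y, z in m, then the opening, from -1 (shut) to 1 (fully open). In form: [[rx, ry, rz, tx, ty, tz, gripper], ...]. A call has 1 to 10 rows; each row is the pose to reach, as a shift and turn from the pose measured when the call began, along the tool's axes at that moment; what a row does not reach only later rows make up. A row lasts 1/8 s, in which the tool goes at most 62.5 mm and 10.7 degrees, less where a joint would pass 70% of its speed; a pose out of reach is approached as far as the arm can. A call with a gripper value outside its range is refused whole. The fingers move at their own pace and stop on an object; "squeeze" is the grip in N (left out, the last holds). Time passes only in rows, so rows that repeat a pose let the fingers close. It gives the time, the measured TCP pose, the force and the opening at its end, in the units of the state.
- manip.get_obs(): the state, without advancing time (a new reading comes with each control period).
- manip.get_image(name): name is "scene" or "side" or "wrist"; returns a dict with "color" (400x640x3 uint8, blue, green, red), "z_map" (400x640 float32, m along the optical axis (not along the pixel's ray), 0 where there is no reading), "K" (3x3 intrinsics, pixels), "rvec" (rotation vector, rad) and "tvec" (3), from world to camera coordinates, as OpenCV has them; the wrist camera has in their place "mount" (4x4, takes a point from camera to tool coordinates, whose origin is the TCP and whose axes are the tool frame's). Camera axes: x right, y down, z forward; pixel columns grow to the right and rows downward; lengths in m; the calibration is good to about 2 mm. A picture is of the moment at which its call begins: read the wrist's pose just before it.
- manip.hand_in(): hands the job in, once; it reports no verdict.
Trained networks look in a picture, given as the dict that the camera call returned (one of the last four; its "shot" number tells which), for a name from the list of things; names that differ only in an ending like _2 or _b are one class to them, and where a whole thing is asked for, a point or a joint stands for the part that bears it (a point fixed in the world has none). Each returns a list of dicts, best first, with "p" (0 to 1); they miss things now and then, are a little off and sometimes report something else, mostly with a low value. They report only what shows in the picture. A call takes as long as a camera call. They do not tell look-alikes from the thing itself.
- manip.masks_of(picture, thing): "pixels" (400x640 bool, what is visible of it).
- manip.landmark_of(picture, thing): "at" ([x, y, z] in m, in world coordinates, good to about 4 mm: a listed point, or the origin of a listed thing).
The state is a dict: "time_s": time; "joint_pos": joint angles; "joint_velocities": joint speeds; "joint_torque": joint torques, N m; "eef_pos": TCP position; "tool_rot": TCP orientation; "ft_force": force on the tool from outside, world axes, zero at the start; "ft_torque": the same for the moment, N m; "opening": finger opening in m.
Only numpy, scipy, OpenCV 4.12 (cv2) and the standard library are available. Lean on these libraries where they do the work, as an engineer would, in place of code of your own. Each camera call takes 0.05 s, during which the arm holds its last target.

### The job

Set the stray red test disc, glazed side up, into the white tote with the other four discs while the tote stands level. Then take the tote by its blue handle and tip it towards its yellow corner, about 30 degrees, until all five discs have slid together into that corner; finish while still holding the tote tipped like that, without letting go. Leave the jar, the brush pot and the dish where they are.

Things in the scene. Friction and masses are not known exactly. Their poses are not given: they have to be found in the camera images.
- tote: Loose white open tote, 0.35 kg. Origin: centre of underside; x runs along its diagonal from blue handle to yellow corner, z up. From above a 190 mm square whose corners at +x and -x are cut blunt (faces 60 mm wide at x = +104, yellow, and -104 mm); sharp corners at y = +-134 mm. Upright walls 4 mm thick, 45 mm high; floor 5 mm thick, so smooth that discs slide at 10 to 15 degrees.
- tote_grip (a point): Grip point of the blue handle, axes as the tote's, at x = -136, y = 0, z = 62 mm in the tote's frame. The handle is an upright tab on the blunt face opposite the yellow corner: 12 mm thick (along y), x from -162 to -104, z from 30 to 85 mm. Pinch it from above across its thickness.
- tote_corner (a point): Middle of the foot of the yellow wall, inside, on the tote's floor: x = +100, y = 0, z = 5 mm in the tote's frame, axes as the tote's. The straight underside edge below it (x = +104, z = 0, 60 mm long) can stay on the table as a pivot while the handle is raised.
- disc0_mid (a point): Centre of the loose test disc with blue glaze, lying in the tote: 30 mm across, 10 mm thick, 20 g, z up through its glazed face. At the start it lies in the handle half of the tote.
- disc1_mid (a point): Centre of the loose test disc with green glaze, lying in the tote: 30 mm across, 10 mm thick, 20 g, z up through its glazed face. At the start it lies in the handle half of the tote.
- disc2_mid (a point): Centre of the loose test disc with orange glaze, lying in the tote: 30 mm across, 10 mm thick, 20 g, z up through its glazed face. At the start it lies in the handle half of the tote.
- disc3_mid (a point): Centre of the loose test disc with yellow glaze, lying in the tote: 30 mm across, 10 mm thick, 20 g, z up through its glazed face. At the start it lies in the handle half of the tote.
- stray_mid (a point): Centre of the stray loose test disc, red glaze on top and bare clay below, 30 mm across, 10 mm thick, 20 g, z up through its glazed face. At the start it lies glazed side up on the table, left or right of the tote. The floor of the tote's yellow half is free to receive it.
- jar: Loose green glass jar with dark cap, 60 mm across, 85 mm tall; origin under its centre. Leave alone. It stands on the other side of the tote from the stray disc.
- brush_pot: Loose yellow pot of brushes, 76 mm across, 95 mm tall, brushes up to 175 mm; origin under its centre. Leave alone.
- dish: Loose blue bowl, 110 mm across, 30 mm tall; origin under its centre. Leave alone.
Mind the look-alikes: they are no part of the job. What is shaped like the part that bears disc0_mid but black or pink is not meant.

How it is judged:
By the outcome, as a careful person would: the job done as asked, in the order asked, and still so for the second after the job is handed in, while the arm keeps its last pose, push and grip.
It also fails if it takes over 54 s, if anything falls off the work surface, if the arm or the gripper's body presses on something with over 40 N, if the wrist force passes 120 N, or if a joint passes its speed limit or range.

## Working session

There is one attempt and no reset: what is moved stays moved. The work goes in short steps, Python scripts to look and compute and a tool call to move; the robot and the scene stay as the last step left them, time stands still between calls to the robot, and variables do not carry over. Pictures are saved under pics/ and viewed, and the job is handed in when it is done.

Besides the shell and the picture viewer there is one more tool, called after ">>>" as name(argument=value, ...) on one line, values as JSON. servo_tool: Moves the arm, as the interface text tells. Its arguments: {"type":"object","properties":{"moves":{"type":"array"},"squeeze":{"type":"number"}},"required":["moves"]}

```bash
mkdir -p pics; cat > h.py <<'E'
import numpy as np, cv2
from cell import manip
from scipy.spatial.transform import Rotation as R
def toolT(o=None):
    o=o or manip.get_obs()
    T=np.eye(4); T[:3,:3]=R.from_euler('xyz',o['tool_rot'],degrees=True).as_matrix(); T[:3,3]=o['eef_pos']; return T
def c2w(p):
    if 'mount' in p: return p['T']@p['mount']
    T=np.eye(4); T[:3,:3]=cv2.Rodrigues(np.array(p['rvec'],float))[0]; T[:3,3]=np.ravel(p['tvec']); return np.linalg.inv(T)
def shot(n):
    T=toolT(); p=manip.get_image(n)
    if n=='wrist': p['T']=T
    return p
def cloud(p):
    z=p['z_map']; K=p['K']; v,u=np.mgrid[:400,:640]
    P=np.stack([(u-K[0,2])/K[0,0]*z,(v-K[1,2])/K[1,1]*z,z],-1); M=c2w(p)
    W=P@M[:3,:3].T+M[:3,3]; W[z==0]=np.nan; return W
def save(p,name): cv2.imwrite('pics/'+name+'.png',p['color'])
E
python3 - <<'E'
from h import *
o=manip.get_obs(); print({k:np.round(v,3) for k,v in o.items()})
for n in ['scene','side','wrist']:
    p=shot(n); save(p,n+'0'); 
    print(n, np.round(c2w(p)[:3,3],3))
    for t in ['tote','tote_grip','tote_corner','disc0_mid','stray_mid','jar','brush_pot','dish']:
        print(t,[(round(float(d['p']),2),np.round(d['at'],3).tolist()) for d in manip.landmark_of(p,t)][:6])
E
```

```text
{'time_s': np.float64(0.0), 'joint_pos': array([ 6.3163e+01,  7.1330e+00,  9.4632e+01, -1.0000e-03,  7.8353e+01,
       -4.7300e+00]), 'joint_velocities': array([-0.043,  0.025, -0.047,  0.041,  0.01 ,  0.067]), 'joint_torque': array([-1.0000e-03, -4.1759e+01, -3.5993e+01,  7.7000e-02,  4.9000e-02,
       -0.0000e+00]), 'eef_pos': array([0.244, 0.602, 0.235]), 'tool_rot': array([-1.79991e+02,  1.18000e-01,  6.78930e+01]), 'ft_force': array([-0.208,  0.081,  0.393]), 'ft_torque': array([-0.033,  0.033,  0.047]), 'opening': np.float64(0.095)}
scene [ 1.217 -0.258  0.974]
tote [(0.7, [0.594, -0.038, 0.001]), (0.7, [0.505, -0.089, 0.006])]
tote_grip [(0.9, [0.717, 0.024, 0.064]), (0.54, [0.611, -0.023, 0.01]), (0.3, [0.643, -0.068, 0.01])]
tote_corner [(0.65, [0.502, -0.088, 0.006])]
disc0_mid [(0.65, [0.722, 0.118, 0.007]), (0.63, [0.655, -0.016, 0.008]), (0.42, [0.789, -0.02, 0.01])]
stray_mid [(0.42, [0.521, -0.331, 0.01]), (0.37, [0.425, 0.323, 0.003])]
jar [(0.61, [0.426, 0.323, 0.002]), (0.54, [0.64, -0.069, 0.01])]
brush_pot [(0.65, [0.704, -0.339, 0.0])]
dish [(0.68, [0.709, 0.355, -0.0])]
side [ 0.474 -0.745  0.852]
tote [(0.9, [0.591, -0.038, -0.002])]
tote_grip [(0.89, [0.713, 0.02, 0.063])]
tote_corner [(0.55, [0.703, -0.338, 0.004]), (0.52, [0.612, -0.022, 0.009]), (0.22, [0.589, -0.043, -0.002])]
disc0_mid [(0.62, [0.72, 0.121, -0.001]), (0.54, [0.787, -0.021, 0.009]), (0.42, [0.655, -0.02, 0.012]), (0.27, [0.585, 0.012, 0.008])]
stray_mid [(0.69, [0.524, -0.329, 0.005])]
jar [(0.86, [0.425, 0.324, -0.001])]
brush_pot [(0.57, [0.706, -0.334, 0.001])]
dish [(0.89, [0.707, 0.354, -0.005])]
wrist [0.184 0.626 0.384]
tote []
tote_grip []
tote_corner []
disc0_mid []
stray_mid []
jar []
brush_pot []
dish []
```

View pics/scene0.png

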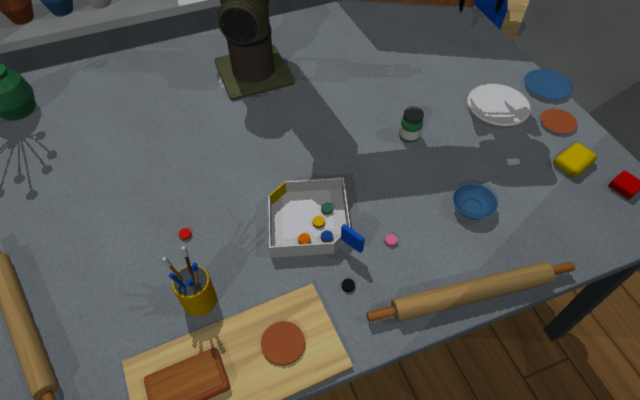

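View pics/side0.png

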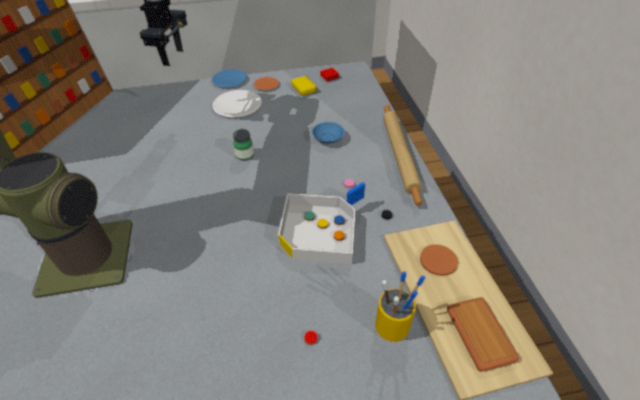

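```bash
python3 - <<'E'
from h import *
C=[shot(n) for n in ['scene','side']]
tiles=[]
for p,(cx,cy) in zip(C,[(185,234),(311,338)]):
    W=cloud(p); hsv=cv2.cvtColor(p['color'],cv2.COLOR_BGR2HSV)
    m=(hsv[...,1]>150)&(hsv[...,2]>80)&((hsv[...,0]<6)|(hsv[...,0]>172))
    v,u=np.mgrid[:400,:640]; m&=(abs(u-cx)<20)&(abs(v-cy)<20)
    print('red',m.sum(),np.round([u[m].mean(),v[m].mean()],1),np.round(np.nanmedian(W[m],0),4),np.nanmean(W[m],0).round(4))
    top=m&(W[...,2]>0.006); print(top.sum(), np.nanmin(W[top],0).round(4),np.nanmax(W[top],0).round(4))
    for t in ['stray_mid','tote','tote_grip']:
        for d in manip.masks_of(p,t)[:3]:
            q=d['pixels']; print(t,round(float(d['p']),2),q.sum(),np.round([u[q].mean(),v[q].mean()],1),np.nanmedian(W[q],0).round(4))
    # blue handle, yellow wall
    bl=(abs(hsv[...,0].astype(int)-112)<14)&(hsv[...,1]>150)&(W[...,2]>0.05)&(abs(W[...,0]-0.65)<0.15)&(abs(W[...,1])<0.15)
    ye=(abs(hsv[...,0].astype(int)-26)<7)&(hsv[...,1]>120)&(abs(W[...,0]-0.5)<0.05)&(abs(W[...,1]+0.085)<0.07)
    for nm,b in (('handle',bl),('yellow',ye)):
        X=W[b]; c=X.mean(0); e=np.linalg.svd(X[:,:2]-c[:2])[2][0]
        print(nm,b.sum(),c.round(4),X.min(0).round(3),X.max(0).round(3),'dir',np.degrees(np.arctan2(e[1],e[0])).round(1))
    # rim
    rim=(W[...,2]>0.040)&(W[...,2]<0.050)&(np.hypot(W[...,0]-.592,W[...,1]+.038)<.15)&(hsv[...,1]<60)
    X=(W[rim][:,:2]*1000).astype(np.float32); print('rim',rim.sum(),cv2.minAreaRect(X), np.median(W[rim][:,2]))
    tiles.append(cv2.resize(p['color'][cy-40:cy+40,cx-50:cx+50],(400,320),interpolation=cv2.INTER_CUBIC))
cv2.imwrite('pics/redcrop.png',np.hstack(tiles))
E
```

```text
red 102 [184.3 233. ] [ 0.5235 -0.332   0.0091] [ 0.5234 -0.332   0.0091]
98 [ 0.5085 -0.3456  0.0061] [ 0.5379 -0.3182  0.0138]
tote 0.7 5577 [309.4 218. ] [ 0.59   -0.0401  0.0056]
tote_grip 0.85 5531 [309.3 217.9] [ 0.5897 -0.0405  0.0056]
handle 284 [0.716  0.0183 0.0733] [0.687 0.003 0.051] [0.74  0.037 0.088] dir 28.5
yellow 184 [ 0.5042 -0.0881  0.0272] [ 0.455 -0.113 -0.004] [ 0.521 -0.059  0.047] dir -56.4
rim 464 ((595.704833984375, -41.93351745605469), (189.99050903320312, 192.8601531982422), 72.7844467163086) 0.04341770341863366
red 135 [310.6 337. ] [ 0.5231 -0.3333  0.0113] [ 0.5231 -0.333   0.0113]
134 [ 0.5104 -0.3459  0.0067] [ 0.5371 -0.3188  0.0147]
stray_mid 0.48 116 [338.5 235.2] [ 0.6441 -0.0748  0.0156]
stray_mid 0.43 144 [311.  336.9] [ 0.5242 -0.333   0.0113]
tote 0.87 4506 [318.9 226.5] [ 0.5969 -0.0302  0.0083]
tote_grip 0.85 4536 [318.9 226.3] [ 0.5972 -0.03    0.0083]
tote_grip 0.62 565 [327.9 131.8] [0.7098 0.3692 0.0184]
handle 203 [0.7089 0.0147 0.073 ] [0.685 0.001 0.05 ] [0.737 0.033 0.089] dir -153.5
yellow 140 [ 0.5034 -0.0885  0.0285] [ 0.49  -0.113  0.003] [ 0.516 -0.064  0.048] dir -61.9
rim 495 ((595.2351684570312, -40.78734588623047), (194.07717895507812, 189.9163055419922), 72.81394958496094) 0.045477342687959665
```

View pics/redcrop.png

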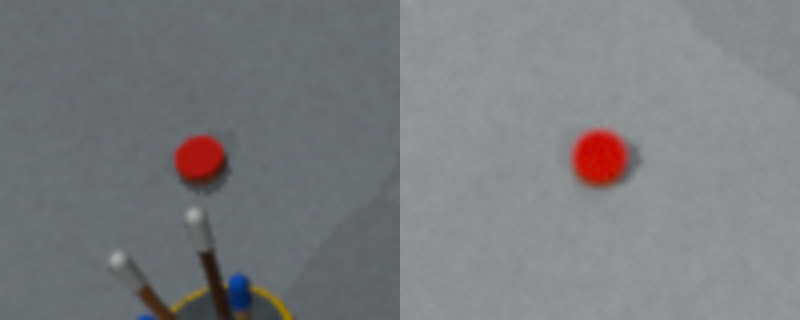

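```bash
python3 - <<'E'
from h import *
for n in ['scene','side']:
    p=shot(n); W=cloud(p)
    m=(W[...,2]>0.02)&(abs(W[...,0]-.65)<.16)&(abs(W[...,1]+.33)<.14)
    X=W[m]; print(n,len(X),X.min(0).round(3),X.max(0).round(3), 'high', X[X[:,2]>.09].min(0).round(3) if (X[:,2]>.09).any() else 0)
print(shot('wrist')['mount'].round(3))
E
```

```text
scene 1772 [ 0.667 -0.376  0.02 ] [ 0.752 -0.301  0.175] high [ 0.667 -0.376  0.09 ]
side 1836 [ 0.665 -0.377  0.02 ] [ 0.752 -0.3    0.176] high [ 0.666 -0.376  0.09 ]
[[ 1.    -0.    -0.001 -0.   ]
 [ 0.     0.972  0.237 -0.065]
 [ 0.001 -0.237  0.972 -0.148]
 [ 0.     0.     0.     1.   ]]
```

>>> servo_tool(moves=[[0, 0, -22.1, -0.76, 0.61, 0.03, 0], [0, 0, -22.1, -0.76, 0.61, 0.03, 0], [0, 0, -22.1, -0.76, 0.61, 0.03, 0], [0, 0, -22.1, -0.76, 0.61, 0.03, 0], [0, 0, -22.1, -0.76, 0.61, 0.03, 0], [0, 0, -22.1, -0.76, 0.61, 0.03, 0], [0, 0, -22.1, -0.76, 0.61, 0.03, 0], [0, 0, -22.1, -0.76, 0.61, 0.03, 0], [0, 0, -22.1, -0.76, 0.61, 0.03, 0], [0, 0, -22.1, -0.76, 0.61, 0.03, 0]])

```text
time_s: 3.15
eef_pos: [0.4239, 0.0016, 0.2179]
tool_rot: [179.9, -0.0, 90.0]
ft_force: [0.5, 0.3, 0.0]
opening: 0.0477
```

>>> servo_tool(moves=[[0, 0, 0, -0.334, 0.099, 0.09, 0.1], [0, 0, 0, -0.334, 0.099, 0.09, 0.1], [0, 0, 0, -0.334, 0.099, 0.09, 0.1], [0, 0, 0, -0.334, 0.099, 0.09, 0.1], [0, 0, 0, -0.334, 0.099, 0.09, 0.1], [0, 0, 0, -0.334, 0.099, 0.09, 0.1], [0, 0, 0, -0.334, 0.099, 0.09, 0.1], [0, 0, 0, -0.334, 0.099, 0.09, 0.1]])

```text
time_s: 4.15
eef_pos: [0.5228, -0.3319, 0.128]
tool_rot: [179.9, -0.0, 90.0]
ft_force: [0.2, 0.2, -0.4]
opening: 0.0524
```

```bash
cat > red.py <<'E'
from h import *
import sys
p=shot('wrist'); save(p,sys.argv[1]); W=cloud(p); hsv=cv2.cvtColor(p['color'],cv2.COLOR_BGR2HSV)
m=(hsv[...,1]>150)&(hsv[...,2]>60)&((hsv[...,0]<6)|(hsv[...,0]>172))
n,l,s,c=cv2.connectedComponentsWithStats(m.astype(np.uint8))
for i in range(1,n):
    if s[i][4]>80:
        X=W[l==i]; print(s[i],c[i].round(1),np.nanmedian(X,0).round(4),'mid',((np.nanpercentile(X,1,0)+np.nanpercentile(X,99,0))/2).round(4),'ext',(np.nanpercentile(X,99,0)-np.nanpercentile(X,1,0)).round(4))
o=manip.get_obs(); print(o['eef_pos'].round(4),o['tool_rot'].round(2),o['ft_force'].round(2),o['opening'],o['joint_pos'].round(1))
E
python3 red.py w1
```

```text
[298 186  31  31 746] [312.9 200.8] [ 0.5221 -0.3321  0.0094] mid [ 0.5222 -0.3325  0.0094] ext [0.0268 0.0268 0.0032]
[ 0.5229 -0.3315  0.1285] [ 1.7988e+02 -1.0000e-02  9.0020e+01] [ 0.09 -0.4   0.14] 0.052079376159843885 [-3.740e+01  8.300e+00  1.040e+02  1.000e-01  6.760e+01 -1.274e+02]
```

View pics/w1.png

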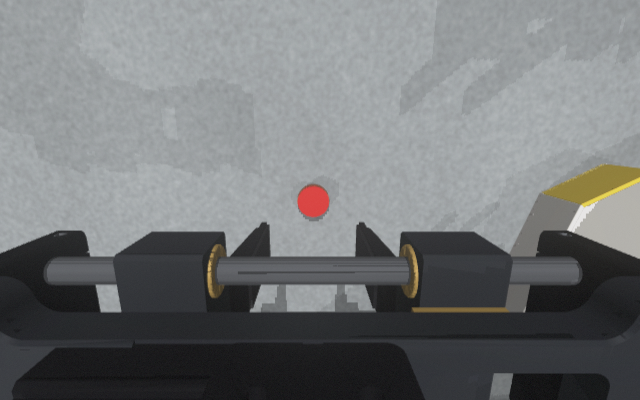

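>>> servo_tool(moves=[[0, 0, 0, -0.001, -0.001, 0.06, 0.1], [0, 0, 0, -0.001, -0.001, 0.09, 0.1], [0, 0, 0, -0.001, -0.001, 0.103, 0.1], [0, 0, 0, -0.001, -0.001, 0.103, 0.1], [0, 0, 0, -0.001, -0.001, 0.103, -1], [0, 0, 0, -0.001, -0.001, 0.103, -1], [0, 0, 0, -0.001, -0.001, 0.103, -1], [0, 0, 0, -0.001, -0.001, 0.103, -1]], squeeze=12)

```text
time_s: 5.2
eef_pos: [0.5228, -0.333, 0.0267]
tool_rot: [179.8, 0.0, 90.0]
ft_force: [-0.5, 0.7, 4.4]
opening: 0.0293
```

>>> servo_tool(moves=[[0, 0, 0, 0, 0, -0.03, -1], [0, 0, 0, 0, 0, -0.08, -1], [0, 0, 0, 0, 0, -0.12, -1], [0, 0, 0, 0, 0, -0.12, -1]])

```text
time_s: 5.7
eef_pos: [0.5245, -0.3345, 0.1515]
tool_rot: [179.4, 0.3, 90.0]
ft_force: [0.1, 0.5, -0.2]
opening: 0.0291
```

```bash
python3 red.py w2; python3 - <<'E'
import cv2;i=cv2.imread('pics/w2.png');cv2.imwrite('pics/w2c.png',i[:400,:])
E
```

```text
[ 288  218   49   39 1577] [312.4 238.8] [ 0.5218 -0.3356  0.1341] mid [ 0.5132 -0.3354  0.1757] ext [0.0384 0.0267 0.0864]
[ 0.5232 -0.3335  0.1486] [1.7963e+02 1.7000e-01 9.0010e+01] [ 0.28 -0.42 -1.34] 0.029403617471320226 [-3.750e+01  7.100e+00  1.032e+02  1.000e-01  6.920e+01 -1.276e+02]
```

View pics/w2.png

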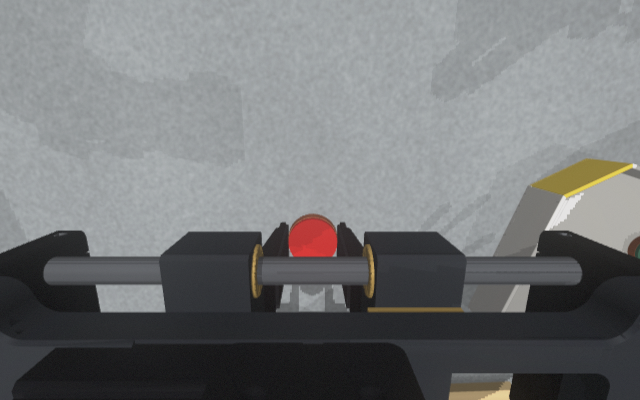

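```bash
python3 - <<'E'
import cv2;i=cv2.imread('pics/w2.png');cv2.imwrite('pics/w2c.png',cv2.resize(i[200:320,250:380],None,fx=5,fy=5,interpolation=cv2.INTER_CUBIC)[:600])
from h import *
p=shot('wrist');W=cloud(p)
for v in range(212,262,4): print(v,p['color'][v,312],W[v,312].round(4))
E
```

```text
212 [164 161 159] [ 0.5426 -0.3353 -0.0009]
216 [ 68  83 127] [ 0.5075 -0.3346  0.1287]
220 [ 60  61 188] [ 0.5091 -0.3346  0.1314]
224 [ 58  59 187] [ 0.5117 -0.3346  0.131 ]
228 [ 57  58 186] [ 0.5139 -0.3346  0.1315]
232 [ 57  59 187] [ 0.5163 -0.3346  0.1317]
236 [ 56  58 187] [ 0.5189 -0.3346  0.1315]
240 [ 55  56 186] [ 0.5217 -0.3346  0.1306]
244 [ 57  59 202] [ 0.5237 -0.3346  0.1321]
248 [ 57  58 202] [ 0.5266 -0.3346  0.1311]
252 [ 58  59 214] [ 0.5294 -0.3346  0.1307]
256 [ 58  59 158] [ 0.4928 -0.3341  0.2164]
260 [82 79 80] [ 0.493  -0.3341  0.2187]
```

View pics/w2c.png

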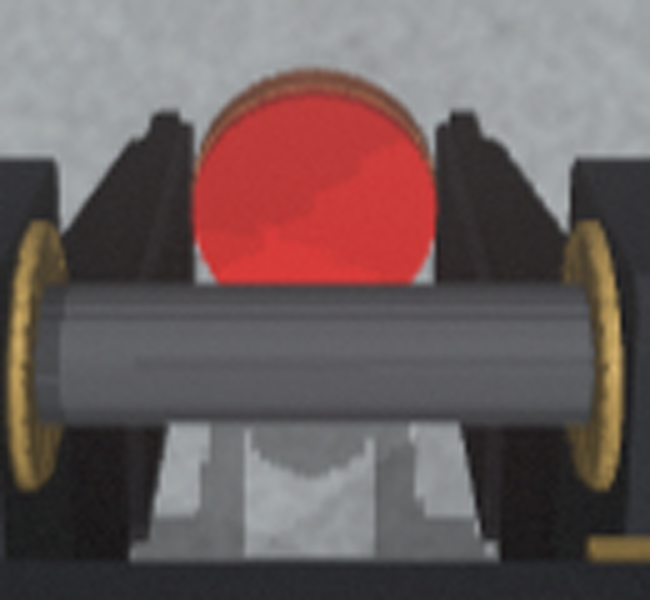

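>>> servo_tool(moves=[[0, 0, -27.8, 0.2715, 0.033, 0.015, -1], [0, 0, -27.8, 0.2715, 0.033, 0.015, -1], [0, 0, -27.8, 0.2715, 0.033, 0.015, -1], [0, 0, -27.8, 0.2715, 0.033, 0.015, -1], [0, 0, -27.8, 0.2715, 0.033, 0.015, -1], [0, 0, -27.8, 0.2715, 0.033, 0.015, -1], [0, 0, -27.8, 0.2715, 0.033, 0.015, -1]])

```text
time_s: 6.68
eef_pos: [0.5544, -0.0617, 0.13]
tool_rot: [180.0, 0.1, 117.8]
ft_force: [0.0, 0.5, -0.2]
opening: 0.0297
```

```bash
python3 red.py w3; python3 - <<'E'
from h import *
p=shot('scene'); save(p,'s3c'); c=p['color'][130:290,200:400]; cv2.imwrite('pics/s3.png',cv2.resize(c,None,fx=3,fy=3,interpolation=cv2.INTER_CUBIC))
E
```

```text
[ 289  219   46   37 1320] [310.  238.7] [ 0.5534 -0.0655  0.1126] mid [ 0.5527 -0.0631  0.1126] ext [0.0249 0.0267 0.0027]
[ 0.5546 -0.0621  0.1304] [1.7993e+02 8.0000e-02 1.1775e+02] [-0.28  0.   -0.34] 0.029232077637758605 [ -11.9    0.7  111.9   -0.    67.3 -129.6]
```

View pics/w3.png

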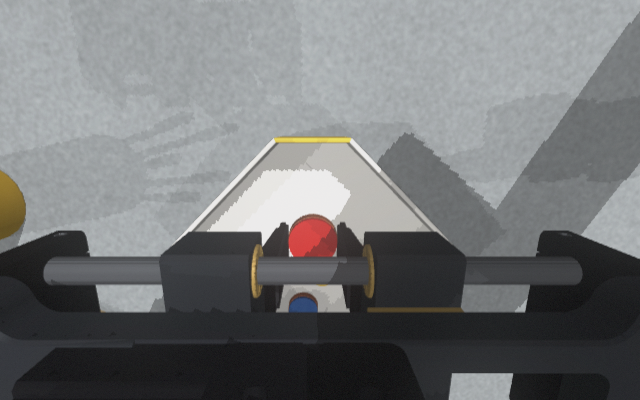

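View pics/s3.png

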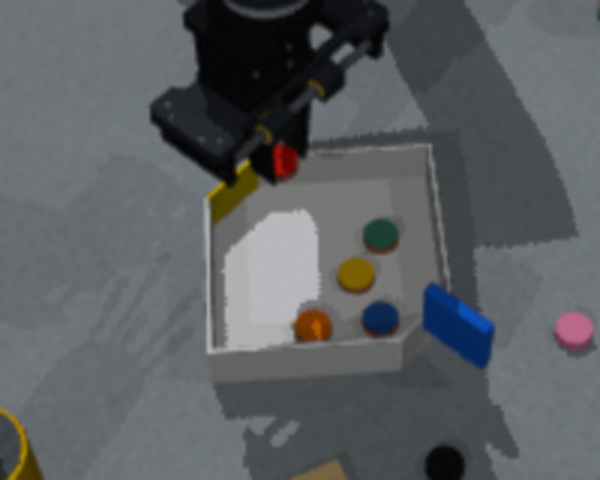

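>>> servo_tool(moves=[[0, 0, 0, 0, 0, 0.05, -1], [0, 0, 0, 0, 0, 0.085, -1], [0, 0, 0, 0, 0, 0.095, -1], [0, 0, 0, 0, 0, 0.0985, -1], [0, 0, 0, 0, 0, 0.0985, -1]])

```text
time_s: 7.4
eef_pos: [0.5562, -0.0629, 0.0337]
tool_rot: [179.8, 0.2, 117.7]
ft_force: [0.4, -0.7, -0.5]
opening: 0.0294
```

```bash
python3 -c "
from h import *
o=manip.get_obs();print(o['eef_pos'],o['ft_force'],o['opening'])"
```

```text
[ 0.55615163 -0.06294415  0.03365758] [ 0.37769763 -0.69936473 -0.53565276] 0.029431046969137085
```

>>> servo_tool(moves=[[0, 0, 0, 0, 0, 0.002, -1], [0, 0, 0, 0, 0, 0.002, -1], [0, 0, 0, 0, 0, 0.002, -0.1], [0, 0, 0, 0, 0, 0.002, -0.1], [0, 0, 0, 0, 0, 0.002, -0.1], [0, 0, 0, 0, 0, -0.05, -0.1], [0, 0, 0, 0, 0, -0.1, -0.1], [0, 0, 0, 0, 0, -0.13, -0.1], [0, 0, 0, 0, 0, -0.13, -0.1]])

```text
time_s: 8.52
eef_pos: [0.5575, -0.0632, 0.1671]
tool_rot: [179.5, 0.4, 117.7]
ft_force: [-0.1, 0.1, -0.5]
opening: 0.0428
```

```bash
python3 red.py w4
```

```text
[301 178  27  27 569] [314.  191.1] [ 0.5559 -0.0646  0.0143] mid [ 0.556  -0.0645  0.0145] ext [0.0264 0.026  0.0033]
[ 0.5561 -0.0629  0.1645] [179.7    0.27 117.7 ] [-0.07 -0.08  0.56] 0.043285381783304405 [ -11.9   -1.3  110.4   -0.    70.5 -129.6]
```

View pics/w4.png

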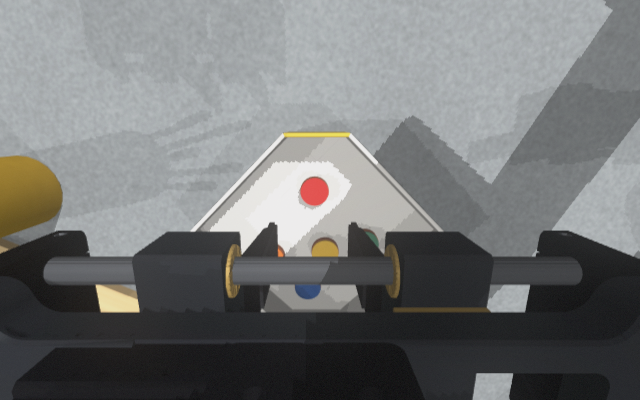

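>>> servo_tool(moves=[[0, 0, 0, 0, 0.05, -0.01, 0], [0, 0, 0, 0.001, 0.11, -0.01, 0], [0, 0, 0, 0.001, 0.17, -0.01, 0], [0, 0, 0, 0.001, 0.181, -0.01, 0], [0, 0, 0, 0.001, 0.181, -0.01, 0]])

```text
time_s: 9.2
eef_pos: [0.7147, 0.0223, 0.1727]
tool_rot: [179.9, 0.2, 117.7]
ft_force: [-0.1, 0.7, -0.7]
opening: 0.0478
```

```bash
cat > hd.py <<'E'
from h import *
import sys
p=shot('wrist'); save(p,sys.argv[1]); W=cloud(p); hsv=cv2.cvtColor(p['color'],cv2.COLOR_BGR2HSV)
T=p['T']
m=(abs(hsv[...,0].astype(int)-112)<14)&(hsv[...,1]>120)
n,l,s,c=cv2.connectedComponentsWithStats(m.astype(np.uint8))
for i in range(1,n):
    if s[i][4]>80:
        X=W[l==i]; X=X[X[:,2]>0.076]
        print(s[i],c[i].round(1),len(X))
        if len(X)<30: continue
        print(np.median(X[:,2]).round(4))
        r=cv2.minAreaRect((X[:,:2]*1000).astype(np.float32)); print(r)
        q=(X-T[:3,3])@T[:3,:3]; print('tool frame',np.percentile(q,2,0).round(4),np.percentile(q,98,0).round(4))
print([(d['p'],d['at'].round(4)) for d in manip.landmark_of(p,'tote_grip')])
o=manip.get_obs(); print(o['eef_pos'].round(4),o['tool_rot'].round(2),o['ft_force'].round(2),o['opening'],o['joint_pos'].round(1))
E
python3 hd.py w5
```

```text
[306 166  14  74 975] [312.6 202.7] 953
0.0841
((711.3064575195312, 19.23727035522461), (59.9705810546875, 10.912734985351562), 27.979673385620117)
tool frame [-0.0062 -0.0337  0.0871] [0.0046 0.0227 0.0914]Traceback (most recent call last):
  File "hd.py", line 15, in <module>
    print([(d['p'],d['at'].round(4)) for d in manip.landmark_of(p,'tote_grip')])
                   ^^^^^^^^^^^^^
AttributeError: 'list' object has no attribute 'round'. Did you mean: 'count'?
```

View pics/w5.png

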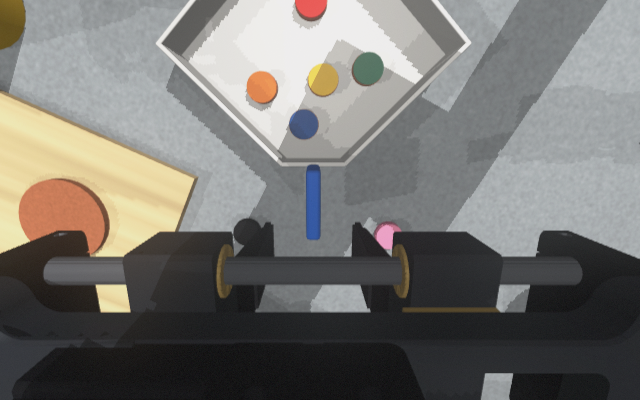

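>>> servo_tool(moves=[[0, 0, 0, -0.001, -0.003, 0.04, 0], [0, 0, 0, -0.001, -0.003, 0.08, 0], [0, 0, 0, -0.001, -0.003, 0.1, 0], [0, 0, 0, -0.001, -0.003, 0.107, 0], [0, 0, 0, -0.001, -0.003, 0.107, 0]], squeeze=25)

```text
time_s: 9.93
eef_pos: [0.713, 0.0187, 0.0682]
tool_rot: [179.8, 0.3, 117.7]
ft_force: [1.3, -0.7, 0.6]
opening: 0.0476
```

>>> servo_tool(moves=[[0, 0, 0, 0, 0, 0, -0.5], [0, 0, 0, 0, 0, 0, -0.65], [0, 0, 0, 0, 0, 0, -0.75], [0, 0, 0, 0, 0, 0, -1], [0, 0, 0, 0, 0, 0, -1], [0, 0, 0, 0, 0, 0, -1]], squeeze=25)

```text
time_s: 10.68
eef_pos: [0.713, 0.0192, 0.0685]
tool_rot: [179.8, 0.2, 117.6]
ft_force: [-0.2, 1.1, 1.8]
opening: 0.0121
```

```bash
python3 - <<'E'
from h import *
o=manip.get_obs(); print(o['eef_pos'].round(4),o['tool_rot'].round(2),o['ft_force'].round(2),o['ft_torque'].round(2),o['opening'],o['joint_pos'].round(1))
for n in ['scene','side']:
    p=shot(n); save(p,n+'6'); W=cloud(p)
    for t in ['tote','tote_grip','tote_corner']: print(n,t,[(round(d['p'],2),np.round(d['at'],3)) for d in manip.landmark_of(p,t)[:2]])
c=p['color'][150:300,240:440]; cv2.imwrite('pics/side6c.png',cv2.resize(c,None,fx=3,fy=3,interpolation=cv2.INTER_CUBIC))
E
```

```text
[0.713  0.0192 0.0685] [179.75   0.19 117.63] [-0.22  1.12  1.83] [ 0.76  0.42 -0.16] 0.012114965683238547 [  -2.8   22.7   92.8   -0.    64.2 -120.4]
scene tote [(0.94, array([ 0.595, -0.04 ,  0.   ])), (0.29, array([0.585, 0.01 , 0.009]))]
scene tote_grip [(0.76, array([0.717, 0.02 , 0.064]))]
scene tote_corner [(0.74, array([ 0.504, -0.088,  0.005])), (0.62, array([ 0.426,  0.321, -0.001]))]
side tote [(0.78, array([ 0.59 , -0.042,  0.   ]))]
side tote_grip [(0.96, array([0.712, 0.016, 0.06 ])), (0.33, array([ 0.705, -0.334,  0.   ]))]
side tote_corner [(0.98, array([ 0.508, -0.09 ,  0.005])), (0.33, array([ 0.559, -0.063,  0.012]))]
```

View pics/side6c.png

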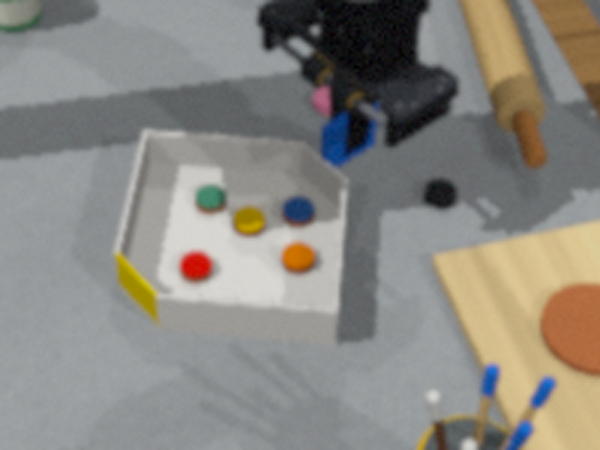

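>>> servo_tool(moves=[[-1.5, 0, 0, 0, -0.0019, -0.0063, -1], [-3, 0, 0, 0, -0.0039, -0.0125, -1], [-4.5, 0, 0, 0, -0.0061, -0.0186, -1], [-6, 0, 0, 0, -0.0085, -0.0247, -1], [-7.5, 0, 0, 0, -0.011, -0.0307, -1], [-9, 0, 0, 0, -0.0137, -0.0367, -1], [-10.5, 0, 0, 0, -0.0165, -0.0426, -1], [-12, 0, 0, 0, -0.0195, -0.0484, -1], [-13.5, 0, 0, 0, -0.0226, -0.0541, -1], [-15, 0, 0, 0, -0.0259, -0.0598, -1]], squeeze=40)

```text
time_s: 12.32
eef_pos: [0.6895, 0.0069, 0.1285]
tool_rot: [164.7, 0.2, 117.6]
ft_force: [0.8, 0.4, -4.8]
opening: 0.0118
```

```bash
cat > st.py <<'E'
from h import *
import sys
o=manip.get_obs(); print(o['eef_pos'].round(4),o['tool_rot'].round(2),o['ft_force'].round(2),o['ft_torque'].round(2),o['opening'].round(4),o['joint_pos'].round(1),o['time_s'])
T=toolT(o); print('tool z',T[:3,2].round(3),'tilt',np.degrees(np.arccos(-T[2,2])).round(2))
tiles=[]
for n,(y,x) in (('scene',(130,210)),('side',(150,240))):
    p=shot(n); save(p,n+sys.argv[1]); W=cloud(p); c=p['color'][y:y+150,x:x+190]
    tiles.append(cv2.resize(c,(400,316),interpolation=cv2.INTER_CUBIC))
    hsv=cv2.cvtColor(p['color'],cv2.COLOR_BGR2HSV)
    near=(np.hypot(W[...,0]-.58,W[...,1]+.045)<.12)&(W[...,2]>-.01)
    fl=near&(hsv[...,1]<50)&(hsv[...,2]>100); X=W[fl]
    # ransac plane of floor
    rng=np.random.default_rng(0); best=0
    for _ in range(400):
        a,b,c3=X[rng.choice(len(X),3,False)]; nn=np.cross(b-a,c3-a); L=np.linalg.norm(nn)
        if L<1e-5: continue
        nn/=L; nn*=np.sign(nn[2]+1e-9)
        if nn[2]<.75: continue
        d=abs((X-a)@nn)<.003
        if d.sum()>best: best=d.sum(); bn=d
    Y=X[bn]; nn=np.linalg.svd(Y-Y.mean(0),full_matrices=False)[2][2]; nn*=np.sign(nn[2]); print(n,'plane n',best,nn.round(3),'tilt',np.degrees(np.arccos(nn[2])).round(1))
    for t in ['tote','tote_corner']: print(n,t,[(round(d['p'],2),np.round(d['at'],3)) for d in manip.landmark_of(p,t)[:2]])
cv2.imwrite('pics/st'+sys.argv[1]+'.png',np.hstack(tiles))
E
python3 st.py 7
```

```text
Traceback (most recent call last):
  File "st.py", line 3, in <module>
    o=manip.get_obs(); print(o['eef_pos'].round(4),o['tool_rot'].round(2),o['ft_force'].round(2),o['ft_torque'].round(2),o['opening'].round(4),o['joint_pos'].round(1),o['time_s'])
                                                                                                                         ^^^^^^^^^^^^^^^^^^
AttributeError: 'float' object has no attribute 'round'
```

```bash
sed -i "s/o\['opening'\].round(4)/o['opening']/" st.py; python3 st.py 7
```

```text
[0.6895 0.0069 0.1285] [164.67   0.23 117.65] [ 0.82  0.37 -4.79] [ 0.11 -0.03  0.02] 0.01182301867346172 [  -7.2    9.8  103.4   10.5   54.5 -130.1] 12.325
tool z [ 0.236  0.119 -0.964] tilt 15.34
scene plane n 1132 [-0.237 -0.131  0.963] tilt 15.7
scene tote [(0.76, array([ 0.589, -0.044,  0.026]))]
scene tote_corner [(0.85, array([ 0.502, -0.091,  0.007]))]
side plane n 2932 [-0.239 -0.118  0.964] tilt 15.4
side tote [(0.75, array([ 0.592, -0.045,  0.024]))]
side tote_corner [(0.66, array([ 0.507, -0.09 ,  0.004]))]
```

View pics/st7.png

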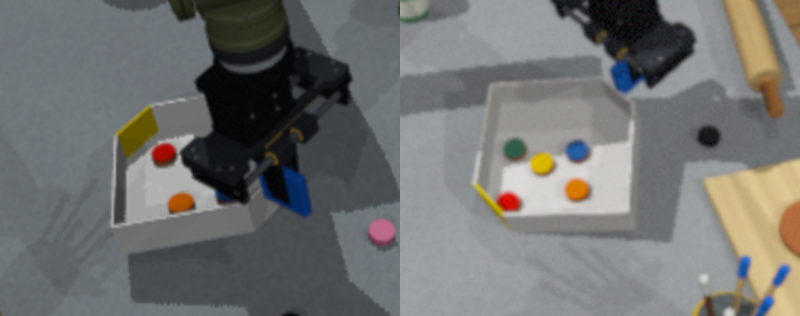

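>>> servo_tool(moves=[[-1.5, 0, 0, 0, -0.0019, -0.0063, -1], [-3, 0, 0, 0, -0.0039, -0.0125, -1], [-4.5, 0, 0, 0, -0.0061, -0.0186, -1], [-6, 0, 0, 0, -0.0085, -0.0247, -1], [-7.5, 0, 0, 0, -0.011, -0.0307, -1], [-9, 0, 0, 0, -0.0137, -0.0367, -1], [-10.5, 0, 0, 0, -0.0165, -0.0426, -1], [-12, 0, 0, 0, -0.0195, -0.0484, -1], [-13.5, 0, 0, 0, -0.0226, -0.0541, -1], [-15, 0, 0, 0, -0.0259, -0.0598, -1]])

```text
time_s: 13.88
eef_pos: [0.6532, -0.0118, 0.1792]
tool_rot: [149.7, 0.2, 117.7]
ft_force: [0.7, 0.3, -4.3]
opening: 0.012
```

```bash
python3 st.py 8
```

```text
[ 0.6532 -0.0118  0.1792] [149.71   0.23 117.67] [ 0.72  0.31 -4.33] [-0.05  0.26 -0.02] 0.011962010487952838 [ -13.7   -2.7  114.    26.4   48.  -145.7] 13.875
tool z [ 0.448  0.231 -0.863] tilt 30.29
scene plane n 520 [-0.467 -0.223  0.856] tilt 31.2
scene tote [(0.71, array([ 0.58 , -0.048,  0.052]))]
scene tote_corner [(0.77, array([ 0.505, -0.092,  0.008]))]
side plane n 3069 [-0.442 -0.233  0.866] tilt 30.0
side tote [(0.84, array([ 0.58 , -0.05 ,  0.053])), (0.71, array([ 0.706,  0.354, -0.003]))]
side tote_corner [(0.61, array([ 0.507, -0.091,  0.004]))]
```

View pics/st8.png

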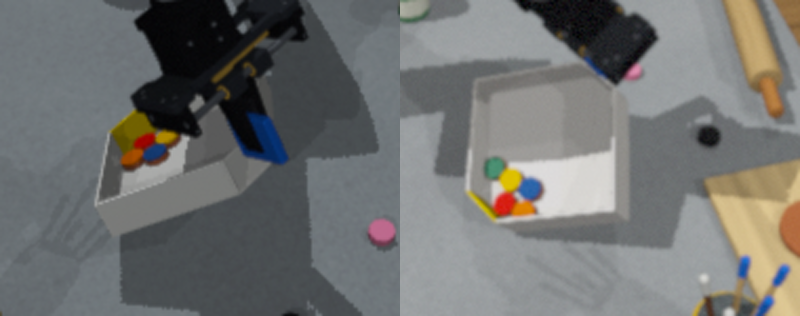

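>>> servo_tool(moves=[[0, 0, 0, 0, 0, 0, -1], [0, 0, 0, 0, 0, 0, -1], [0, 0, 0, 0, 0, 0, -1], [0, 0, 0, 0, 0, 0, -1], [0, 0, 0, 0, 0, 0, -1], [0, 0, 0, 0, 0, 0, -1]])

```text
time_s: 14.92
eef_pos: [0.6537, -0.0116, 0.1791]
tool_rot: [149.8, 0.2, 117.7]
ft_force: [0.8, -0.8, -4.2]
opening: 0.012
```

```bash
python3 st.py 9; python3 - <<'E'
from h import *
i=cv2.imread('pics/side9.png'); cv2.imwrite('pics/side9c.png',cv2.resize(i[200:270,250:350],None,fx=8,fy=8,interpolation=cv2.INTER_CUBIC))
p=shot('side'); W=cloud(p); hsv=cv2.cvtColor(p['color'],cv2.COLOR_BGR2HSV)
th=np.radians(30); a=np.radians(-152.2)
ux=np.array([np.cos(a),np.sin(a),0]); uy=np.array([-ux[1],ux[0],0])
X=np.cos(th)*ux+np.array([0,0,-np.sin(th)]); Z=np.cross(X,uy)
T=toolT(); g=T[:3,3]; O=g-(-.136*X+.0685*Z)
near=(np.hypot(W[...,0]-.54,W[...,1]+.06)<.1)
Q=(W-O)@np.stack([X,uy,Z],1)
for nm,lo,hi in (('red',-6,6),('orange',7,15),('yellow',18,32),('green',60,90),('blue',98,126)):
    H=hsv[...,0].astype(int); H=np.where(H>172,H-180,H)
    m=near&(H>=lo)&(H<=hi)&(hsv[...,1]>130)&(hsv[...,2]>60)
    n,l,s,c=cv2.connectedComponentsWithStats(m.astype(np.uint8))
    for i in range(1,n):
        if s[i][4]>40: print(nm,s[i][4],c[i].round(0),'tote frame',np.nanmedian(Q[l==i],0).round(3))
E
```

```text
[ 0.6537 -0.0116  0.1791] [149.79   0.24 117.67] [ 0.76 -0.83 -4.17] [-0.06  0.3   0.02] 0.012002053774301748 [ -13.6   -2.6  113.9   26.3   48.  -145.6] 14.925
tool z [ 0.447  0.231 -0.864] tilt 30.21
scene plane n 505 [-0.483 -0.245  0.841] tilt 32.8
scene tote [(0.87, array([ 0.584, -0.049,  0.054]))]
scene tote_corner [(0.58, array([ 0.502, -0.091,  0.007]))]
side plane n 3064 [-0.447 -0.23   0.865] tilt 30.2
side tote [(0.84, array([ 0.58 , -0.048,  0.051])), (0.64, array([ 0.655, -0.012,  0.175]))]
side tote_corner [(0.62, array([ 0.508, -0.093,  0.004]))]
red 74 [289. 246.] tote frame [0.081 0.004 0.014]
yellow 89 [292. 235.] tote frame [ 0.056 -0.013  0.014]
yellow 50 [280. 248.] tote frame [ 0.096 -0.001  0.042]
blue 64 [301. 239.] tote frame [0.046 0.017 0.014]
```

View pics/side9c.png

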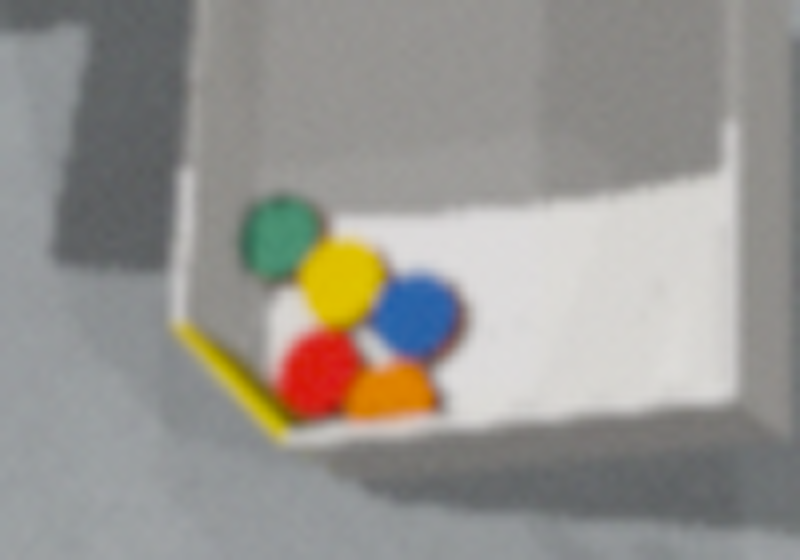

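View pics/st9.png

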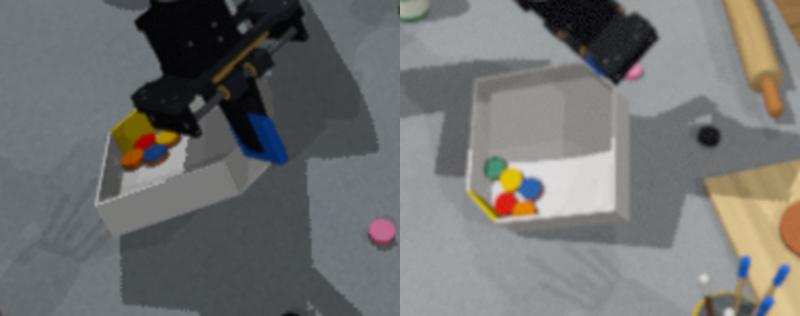

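```bash
cat > dd.py <<'E'
from h import *
import sys
p=shot('side'); save(p,'dd'+sys.argv[1]); W=cloud(p)
T=toolT(); a=np.radians(27.8)
X=-T[:3,1]; Y=-T[:3,0]; Z=-T[:3,2]; O=T[:3,3]-(-.136*X+.0685*Z)
Q=(W-O)@np.stack([X,Y,Z],1)
lab=cv2.cvtColor(p['color'],cv2.COLOR_BGR2HSV).astype(int)
H=np.where(lab[...,0]>172,lab[...,0]-180,lab[...,0])
ok=(lab[...,1]>90)&(lab[...,2]>50)&(Q[...,2]>.006)&(Q[...,2]<.03)&(abs(Q[...,0])<.11)&(abs(Q[...,1])<.11)
for nm,lo,hi in (('red',-7,5),('orange',7,16),('yellow',20,34),('green',60,92),('blue',98,126)):
    m=ok&(H>=lo)&(H<=hi); m=cv2.morphologyEx(m.astype(np.uint8),cv2.MORPH_OPEN,np.ones((3,3),np.uint8))>0
    if m.sum(): 
        q=np.nanmedian(Q[m],0); print(nm,m.sum(),q.round(3),'to corner mm',(1000*np.hypot(q[0]-.1,q[1])).round(0))
i=p['color']; cv2.imwrite('pics/dd%sc.png'%sys.argv[1],cv2.resize(i[200:270,250:350],None,fx=6,fy=6,interpolation=cv2.INTER_CUBIC))
E
python3 dd.py 1
```

```text
red 76 [0.081 0.003 0.015] to corner mm 19.0
yellow 93 [ 0.056 -0.013  0.015] to corner mm 46.0
green 55 [ 0.06  -0.043  0.015] to corner mm 59.0
blue 74 [0.047 0.016 0.015] to corner mm 56.0
```

>>> servo_tool(moves=[[5, 0, 0, 0, 0.0051, 0.0212, -1], [0, 0, 0, 0, 0, 0, -1], [5, 0, 0, 0, 0.0051, 0.0212, -1], [0, 0, 0, 0, 0, 0, -1], [5, 0, 0, 0, 0.0051, 0.0212, -1], [0, 0, 0, 0, 0, 0, -1], [0, 0, 0, 0, 0, 0, -1], [0, 0, 0, 0, 0, 0, -1]])

```text
time_s: 16.32
eef_pos: [0.6538, -0.0118, 0.1793]
tool_rot: [149.8, 0.3, 117.6]
ft_force: [0.0, -0.4, -4.0]
opening: 0.0122
```

```bash
python3 dd.py 2
```

```text
red 81 [0.08  0.004 0.013] to corner mm 20.0
yellow 86 [ 0.051 -0.009  0.014] to corner mm 49.0
green 54 [ 0.061 -0.041  0.014] to corner mm 57.0
blue 74 [0.043 0.017 0.013] to corner mm 60.0
```

View pics/dd2c.png

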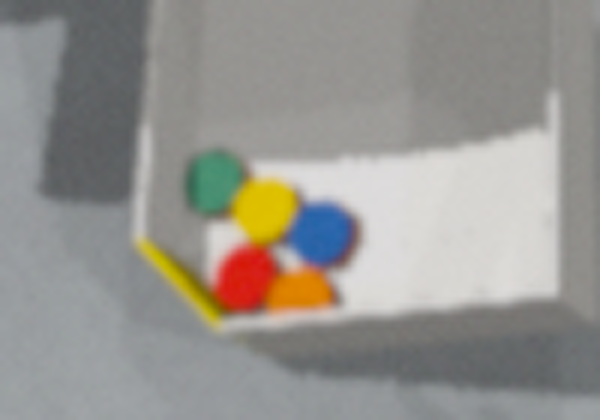

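>>> servo_tool(moves=[[6, 0, 0, 0.005, 0.0058, 0.0255, -1], [0, 0, 0, -0.005, 0, 0, -1], [6, 0, 0, 0.005, 0.0058, 0.0255, -1], [0, 0, 0, -0.005, 0, 0, -1], [6, 0, 0, 0.005, 0.0058, 0.0255, -1], [0, 0, 0, -0.005, 0, 0, -1], [0, 0, 0, 0, 0, 0, -1], [0, 0, 0, 0, 0, 0, -1], [0, 0, 0, 0, 0, 0, -1]])

```text
time_s: 17.5
eef_pos: [0.6541, -0.0112, 0.1796]
tool_rot: [149.8, 0.3, 117.7]
ft_force: [0.2, -0.8, -3.3]
opening: 0.0122
```

```bash
python3 dd.py 3
```

```text
red 71 [ 0.076 -0.008  0.011] to corner mm 26.0
yellow 93 [0.047 0.004 0.011] to corner mm 53.0
green 57 [ 0.063 -0.035  0.011] to corner mm 51.0
blue 49 [0.05  0.041 0.011] to corner mm 65.0
```

View pics/dd3c.png

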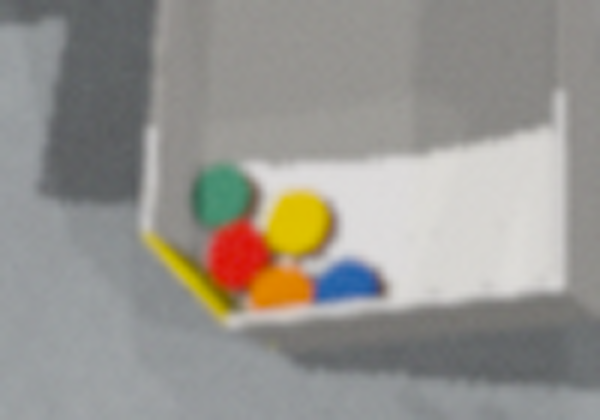

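>>> servo_tool(moves=[[0, 0, 0, 0, 0, 0, -1], [0, 0, 0, 0, 0, 0, -1], [0, 0, 0, 0, 0, 0, -1], [0, 0, 0, 0, 0, 0, -1]], squeeze=45)

```text
time_s: 18.05
eef_pos: [0.6542, -0.0113, 0.1798]
tool_rot: [149.8, 0.3, 117.7]
ft_force: [0.1, -0.2, -4.3]
opening: 0.0114
```

```bash
python3 st.py 10; python3 dd.py 4; python3 - <<'E'
from h import *
for n in ['side']:
    p=shot(n)
    for t in ['jar','brush_pot','dish','tote_grip']: print(t,[(round(d['p'],2),np.round(d['at'],3)) for d in manip.landmark_of(p,t)[:1]])
E
```

```text
[ 0.6542 -0.0113  0.1798] [149.79   0.27 117.69] [ 0.15 -0.2  -4.31] [-0.02  0.33  0.01] 0.011449308510700924 [ -13.6   -2.6  113.8   26.2   48.  -145.5] 18.05
tool z [ 0.447  0.23  -0.864] tilt 30.21
scene plane n 483 [-0.456 -0.22   0.862] tilt 30.4
scene tote [(0.7, array([ 0.592, -0.045,  0.055]))]
scene tote_corner [(0.57, array([ 0.509, -0.088,  0.006])), (0.5, array([ 0.425,  0.325, -0.   ]))]
side plane n 3083 [-0.458 -0.239  0.856] tilt 31.1
side tote [(0.68, array([ 0.587, -0.047,  0.053]))]
side tote_corner [(0.95, array([ 0.511, -0.088,  0.004]))]
red 71 [ 0.076 -0.009  0.011] to corner mm 26.0
yellow 93 [0.047 0.004 0.012] to corner mm 53.0
green 59 [ 0.063 -0.034  0.011] to corner mm 50.0
blue 48 [0.05  0.042 0.012] to corner mm 65.0
jar [(0.91, array([ 0.427,  0.321, -0.003]))]
brush_pot [(0.22, array([ 0.513, -0.075,  0.02 ]))]
dish [(0.49, array([ 0.704,  0.354, -0.004]))]
tote_grip [(0.78, array([ 0.661, -0.01 ,  0.176]))]
```

View pics/st10.png

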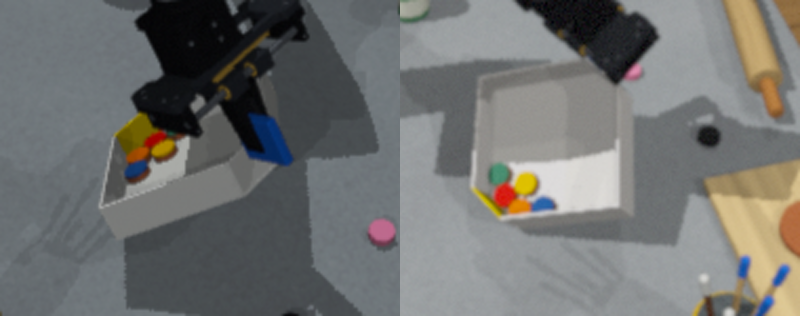

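```bash
python3 -c "
from cell import manip
print(manip.hand_in()); print(manip.get_obs()['time_s'])"
```

```text
the job is handed in; nothing more can be done
None
the job is handed in; nothing more can be done
```

The job is done and handed in at about 18.3 s. The red disc is in the tote glazed side up, and the tote is tipped about 30° on its yellow corner, still held by the blue handle.

- **Order:** I set the stray disc, glazed side up, in the free yellow half while the tote stood level. Then I pinched the handle and tipped the tote about its yellow underside edge. Two short rocks of 5–6° loosened discs that had jammed.
- **Last checks:**
  - The floor plane read 30.4° in the scene view and 31.1° in the side view. The tool's own tilt was 30.2°.
  - The yellow edge was still down on the table.
  - All five discs were packed in the yellow corner, with red and orange at the yellow wall and green, yellow and blue behind them. They did not move between the last two looks.
  - The measured distances to the corner were 26 mm (red), 50 (green), 53 (yellow) and 65 (blue). Orange was not measured by colour but showed in both views.
  - The wrist force was about 4 N.
- **Disagreements and gaps:**
  - During the rocking the tote slipped about 4 mm in the grip and slid a few mm on the table. The distances to the corner above are therefore probably a few mm too large. I raised the grip to 45 N afterwards.
  - The jar and dish read within 5 mm of where they started.
  - The last detection of the brush pot failed, giving a false hit at p 0.22. In the final picture it stands where it was, and the arm never came near it.

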